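# Punch the marked spot of a carrier plate at the bench press

### The arm

A 6-joint arm with a two-finger parallel gripper is mounted at the origin on the work surface. World frame = base frame: x ahead of the robot, y to its left, z up, the work surface at z = 0. Lengths are in m, angles in rad, forces in N, time in s.
With the tool pointing down it reaches from about 0.35 to 0.85 m from the base axis. Payload 8.1 kg.
Tool frame: the origin (TCP) lies at the very end of the fingers, on their centre line; the grasp point (between the pads) lies robot.tcp_to_grasp behind it (robot.tcp_to_grasp is the distance from the TCP to the grasp point, in m); z points along the fingers, y is the line along which they close (so a half turn about z gives the same grasp; the last joint's range is limited). The gripper opens to 93 mm and grips with 3 to 60 N. Pads are 15 mm wide; open, the fingers measure 128 mm over their backs; the gripper's body (75 mm by 188 mm) begins 65 mm behind the grasp point.
Start: joints at [-1.371, 0.13, 1.488, -0, 1.523, -0.085], TCP at [0.169, -0.576, 0.219] pointing down, gripper open.
Joint ranges: [-2.96, 2.96], [-0.89, 2.26], [0.02, 2.5], [-1.34, 4.48], [0, 2.73], [-2.66, 2.66]. Speed limits (rad/s): [2.39, 2.39, 2.79, 3.14, 3.14, 3.14].

### API

Orientations are given as a rotation vector (axis times angle).
In Python, from plant import robot gives the robot as it stands. The module is installed in compiled form; this text tells all that it offers.
- The arm moves only by the shell command python3 -m pendant 'ROWS' [FORCE]. ROWS is JSON, a list that holds one entry, the list of rows, each a list of 5 numbers: the opening, from 0 (shut) to 1 (fully open), then the shift along the tool's x, y, z in cm, then the turn about the tool's z in degrees. In form: [[[fingers, x, y, z, roll], ...]]. A call has 1 to 8 rows; each row shifts and turns the commanded pose from where the row before left it, along the tool's axes as they then stand; what a row does not reach is not made up. A row lasts 1/10 s, in which the tool goes at most 50 mm and 8.59 degrees, less where a joint would pass 70% of its speed; a pose out of reach is approached as far as the arm can. A call is refused whole if a number of a shift passes 5 or a number of a turn 8.59, either way. A call with a gripper value outside its range is refused whole. The fingers move at their own pace and stop on an object; FORCE is the grip in N (left out, the last holds). Time passes only in rows, so rows that do not move let the fingers close. It gives the time, the measured TCP pose, the force, the opening and the grip force at its end, in the units of the state.
- robot.read_state(): the state, without advancing time (a new reading comes with each control period).
- robot.read_camera(name): name is "scene" or "side" or "wrist"; returns a dict with "img" (420x560x3 uint8, blue, green, red), "K" (3x3 intrinsics, pixels), "pose" (4x4, takes a point from camera to world coordinates). Camera axes: x right, y up, looking along -z (the intrinsics and any distortion apply to the point x, -y, -z); pixel columns grow to the right and rows downward; lengths in m; the calibration is good to about 2 mm. A picture is of the moment at which its call begins. There is no depth.
- robot.close_job(): hands the job in; it is judged then, once.
The state is a dict: "t": time; "q": joint angles; "dq": joint speeds; "joint_torque": joint torques, N m; "tool_pos": TCP position; "orientation": TCP orientation; "force": force on the tool from outside, world axes, zero at the start; "wrist_torque": the same for the moment, N m; "opening": finger opening in m; "gripper_force": force on a finger pad.
Only numpy, scipy, OpenCV 4.12 (cv2) and the standard library are available. Lean on these libraries where they do the work, as an engineer would, in place of code of your own. Each camera call takes 0.05 s, during which the arm holds its last target. There are 200 camera calls.

### The job

Slide the carrier plate along the press bed, keeping it flat, until its marked spot (the ring with the cross) is under the punch, let go, then push the press lever right down so that the punch lands inside the ring, and let the lever come back up. Then draw the plate along the bed, still flat, until the mark is well clear of the press head, and lay it flat inside the shallow tray. Do not punch beside the mark, and leave the bottle, jar and screwdriver stand alone.

Things in the scene. Friction and masses are not known exactly. Their poses are not given: they have to be found in the camera images.
- press: Bench press, fixed; stands in varied places, turned up to 0.2 rad. Origin on the table straight below the punch; x points away from the robot along the bed, y to the left, z up. Smooth level steel bed 12 mm high, x -250 to +90, y -70 to +70 mm. Grey column x -30 to +30, y -155 to -95, up to z 212 mm. The lever is on the +y side.
- head_front (a point): Middle of the lower front edge of the press's white head, 95 mm above the table. Head (press frame): x -46 to +25, y -45 to +45, z 95 to 230 mm. With the mark under the punch the tab is just under this edge, so a gripper holding it must lean back towards the robot, 25 to 40 degrees from vertical, fingers pointing down and along the press's x.
- ram: The press's ram, a 20 mm thick dark steel rod hanging from the head, ending in a cone with a 3 mm wide point. Origin at the point. Moves straight down by 28.6 mm per rad of the lever.
- tip (a point): The point of the punch. At rest 37 mm above the table, 15 mm above the plate's top face; it goes down only with the lever. A 16 mm steel stud on top of the head stands exactly above it, 249 mm above the table.
- lever (a joint): Press lever, 0 rad = up (rest), 0.55 rad = down against its stop; the punch meets the plate at about 0.52 rad. A spring returns it to 0 when let go; it takes about 3 N at the bar to start and 7 N to hold down, then the stop. Hinge axis along the press's x, 50 mm to +y of the punch and 190 mm above the table.
- lever_bar (a point): Centre of the lever's horizontal hand bar: black, 20 mm thick, 90 mm long, lying along the press's x. It moves with the lever: at rest 70 mm to -x and 190 mm to +y of the punch, 220 mm above the table; when down 78 mm lower and 5 mm nearer to the head. Pushed down from above.
- carrier: Loose aluminium carrier plate, 0.2 to 0.4 kg, 140 x 70 x 10 mm, with an upright tab. Origin on its underside below the tab's centre; x towards the marked end, z up. Plate spans x -60 to +80, y -35 to +35 mm. It starts lying on the bed's near part, tab towards the robot, mark towards the punch.
- tab (a point): Grip point on the tab, 37 mm above the plate's underside. The tab is 14 mm thick (along the plate's y), 30 mm long (along x) and rises 41 mm above the plate's top face.
- mark (a point): The marked spot on the plate's top face: a 14 mm ring (5.5 mm inner radius) with four radial cross lines, 60 mm to +x of the tab. The two plain dots at the other end are not it.
- tray: Shallow open plastic tray, fixed, 220 (x) x 150 (y) x 25 mm, walls and floor 5 mm. Origin at the centre of its underside, inner floor 5 mm above it. To the robot's right.
- bottle: Bystander: closed green bottle, 60 mm across, 150 mm tall. Origin at the underside's centre.
- jar: Bystander: closed clear jar, 70 mm across, 80 mm tall. Origin at the underside's centre.
- driver_stand: Bystander: grey 70 x 70 x 45 mm block with four small upright screwdrivers, 110 mm tall in all. Origin at the underside's centre.
Mind the look-alikes: they are no part of the job. What is shaped like the carrier but pink is not meant.

How it is judged:
On the way, in this order (a step that is already met when the one before it is completed fails the run):
1. the plate lies flat on the bed with its marked spot under the raised punch, let go (horizontal distance between mark and tip below 0.005 m and value of joint lever below 0.1 rad and z of carrier in the frame of press below 0.015 m and angle between carrier's own z axis and vertical below 0.05 rad and contact force between the fingers and carrier below 0.3 N), for 0.2 s.
2. the lever is right down and the punch bears on the plate inside the ring (horizontal distance between mark and tip below 0.0055 m and value of joint lever above 0.49 rad and contact force between ram and carrier above 1 N), for 0.1 s.
3. the lever is back up (value of joint lever below 0.08 rad), for 0.2 s.
At the end, for the whole second after the job is handed in: The carrier plate lies still inside the tray, flat on its floor (underside within 4 mm of it, within 3 degrees of level, tab within 90 mm lengthways and 60 mm across of the tray's centre), and the lever is up (under 0.08 rad) (x of carrier in the frame of tray between -0.09 and 0.09 m and y of carrier in the frame of tray between -0.06 and 0.06 m and z of carrier in the frame of tray between 0.002 and 0.009 m and angle between carrier's own z axis and vertical below 0.05 rad and linear speed of carrier below 0.02 m/s and value of joint lever below 0.08 rad); the robot touches nothing.
It fails at once if the punch touches the plate more than 6 mm from the marked spot (contact force between ram and carrier above 1 N and horizontal distance between mark and tip above 0.006 m).
It fails at once if the plate is lifted more than 8 mm off the bed while its mark is within 60 mm of the punch (horizontal distance between mark and tip below 0.06 m and z of mark in the frame of press above 0.03 m).
It fails at once if the bottle is moved by more than 30 mm or tipped (distance of bottle from where it was at the start of the episode above 0.03 m or angle between bottle's own z axis and vertical above 0.3 rad).
It fails at once if the jar is moved by more than 30 mm or tipped (distance of jar from where it was at the start of the episode above 0.03 m or angle between jar's own z axis and vertical above 0.3 rad).
It fails at once if the driver stand is moved by more than 30 mm or tipped (distance of driver_stand from where it was at the start of the episode above 0.03 m or angle between driver_stand's own z axis and vertical above 0.3 rad).
It also fails if it takes over 72 s, if anything falls off the work surface, if the arm or the gripper's body presses on something with over 40 N, if the wrist force passes 120 N, or if a joint passes its speed limit or range.

## Working session

There is one attempt and no reset: what is moved stays moved. The work goes in short steps, Python scripts to look and compute and a shell command to move; the robot and the scene stay as the last step left them, time stands still between calls to the robot, and variables do not carry over. Pictures are saved under pics/ and viewed, at most 10 in all, crops included, and the job is handed in when it is done.

```bash
mkdir -p pics; ls; python3 - <<'E'
from plant import robot
import cv2,numpy as np
s=robot.read_state();print(s['t'],s['tool_pos'],s['orientation'],s['opening'],robot.tcp_to_grasp)
for n in ["scene","side"]:
    c=robot.read_camera(n);cv2.imwrite(f"pics/{n}0.png",c["img"]);print(n,c["K"].tolist(),np.round(c["pose"],4).tolist(),[k for k in c])
    np.savez(f"{n}0.npz",**{k:v for k,v in c.items()})
E
```

```text
pics
0.0 [ 0.16850103 -0.57526404  0.21758986] [-3.10798342e+00 -4.45649727e-01  1.38421157e-04] 0.09297754342751668 0.0188
scene [[482.1348012428304, 0.0, 276.5000901600755], [0.0, 482.1348012428304, 217.12797885697185], [0.0, 0.0, 1.0]] [[0.8666, -0.4004, 0.298, 0.9899], [0.4991, 0.7024, -0.5076, -0.6879], [-0.0061, 0.5885, 0.8084, 1.3613], [0.0, 0.0, 0.0, 1.0]] ['img', 'K', 'pose']
side [[507.6033064732476, 0.0, 276.68255618056133], [0.0, 507.6033064732476, 215.37806097271687], [0.0, 0.0, 1.0]] [[-0.7059, 0.4391, -0.5558, -0.3162], [-0.7082, -0.4516, 0.5427, 0.8977], [-0.0127, 0.7767, 0.6298, 1.1351], [0.0, 0.0, 0.0, 1.0]] ['img', 'K', 'pose']
```

View pics/scene0.png

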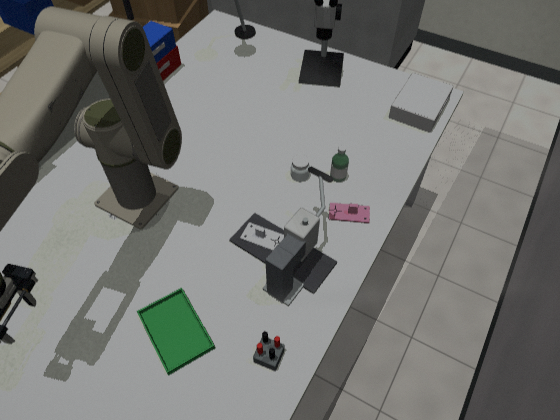

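View pics/side0.png

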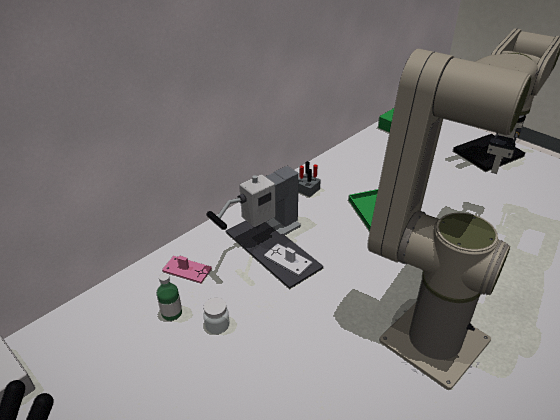

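Candidates: the silver plate on the bed (scene 262,236; side 290,256) and the pink look-alike on the table (scene 350,212; side 187,268). I choose the silver one on the bed and check it in a close crop.

```bash
python3 - <<'E'
import cv2,numpy as np
a=cv2.imread("pics/scene0.png")[190:310,220:350];b=cv2.imread("pics/side0.png")[165:295,200:330]
a=cv2.resize(a[:120],None,fx=3.07,fy=3.07*1,interpolation=2);b=cv2.resize(b,None,fx=3.07,fy=3.07,interpolation=2)
h=max(a.shape[0],b.shape[0]);o=np.zeros((h,800,3),np.uint8)
o[:a.shape[0],:a.shape[1]]=a[:,:400];o[:b.shape[0],400:400+b.shape[1]]=b[:,:400];cv2.imwrite("pics/crop0.png",o)
E
```

```text
(no output)
```

View pics/crop0.png

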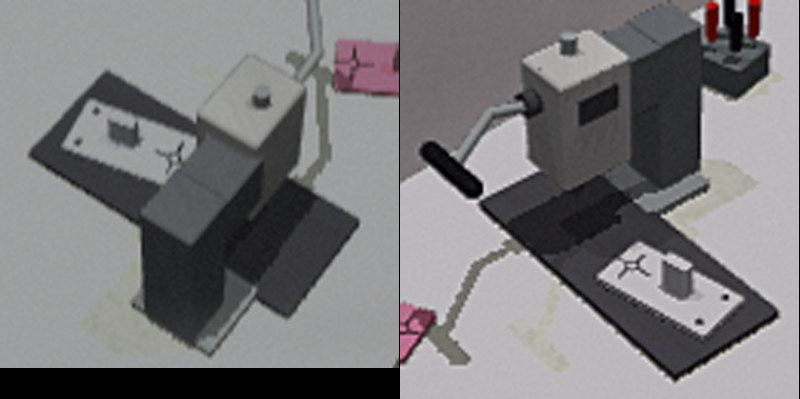

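```bash
cat > h.py <<'E'
import numpy as np,cv2
from scipy.optimize import least_squares
from scipy.spatial.transform import Rotation as R
def proj(c,P):
    T=np.linalg.inv(c["pose"]);p=np.atleast_2d(P)@T[:3,:3].T+T[:3,3]
    p=p*[1,-1,-1];q=p@c["K"].T;return q[:,:2]/q[:,2:]
def ray(c,px,z):
    d=c["pose"][:3,:3]@(np.linalg.inv(c["K"])@[px[0],px[1],1]*[1,-1,-1]);o=c["pose"][:3,3]
    return o+d*(z-o[2])/d[2]
def place(v,L):
    c,s=np.cos(v[2]),np.sin(v[2]);L=np.array(L,float)
    return np.c_[v[0]+c*L[:,0]-s*L[:,1],v[1]+s*L[:,0]+c*L[:,1],L[:,2]]
def fit(obs,v0):  # obs: list of (cam, local pts, pixels)
    f=lambda v:np.concatenate([(proj(c,place(v,L))-np.array(p)).ravel() for c,L,p in obs])
    r=least_squares(f,v0,loss="soft_l1");return r.x,f(r.x).reshape(-1,2)
E
python3 - <<'E'
from h import *
S,D=np.load("scene0.npz"),np.load("side0.npz")
np.set_printoptions(precision=4,suppress=True)
st=[0,0,.249];NL=[-.25,.07,.012];NR=[-.25,-.07,.012];FL=[.09,.07,.012];FR=[.09,-.07,.012]
v,r=fit([(S,[st,NL,NR,FL,FR],[(305.3,219),(255.2,213.1),(229.8,240.2),(336.6,261),(314.5,292.9)]),(D,[st,NR,NL,FL],[(254.7,177.1),(323.1,267.6),(290.8,288.1),(226.7,231.4)])],[.6,-.1,0]);print("press",v);print(r.tolist())
mk=[.06,0,.022];tt=[0,0,.063]
w,r=fit([(S,[mk,tt],[(277.7,241.1),(260.4,230.7)]),(D,[mk,tt],[(275.6,251.3),(290.6,249)])],[.45,-.1,0]);print("carrier",w);print(r.tolist())
t,r=fit([(S,[[x,y,.025] for x,y in((-.11,.075),(.11,.075),(.11,-.075),(-.11,-.075))],[(182,290),(214,346),(171,371),(138,306)])],[.4,-.4,-.2]);print("tray?",t);print(r.tolist())
for p in [(182,290),(214,346),(171,371),(138,306)]:print(ray(S,p,.025))
for n,p,z in [("bottle",(341,150),.15),("jar",(300,161),.08),("stand",(268,357),.0)]:print(n,ray(S,p,z))
print("bottleD",ray(D,(164,279),.15),"jarD",ray(D,(215,305),.08),"bar",place(v,[[-.07,.19,.22]]))
print("wrist?")
E
```

```text
press [ 0.6535  0.0444 -0.0995]
[[-0.40520831910424704, 0.08379480338987833], [-1.6746814151053968, -1.1662415357371287], [-1.5550895261349638, -0.9527000950555475], [0.32846219072195026, -0.4154969553337651], [-1.1369721113430273, -0.6900819935763707], [-0.4688969257540805, -1.7138457846050983], [0.2338182134899398, -3.358790545415559], [-1.5253547848496964, -2.75635469088121], [-1.9845813107238541, -2.4629595350781415]]
carrier [0.4875 0.0559 0.2238]
[[-0.7860112179189969, -0.23541427471454313], [-1.0896632412116674, -1.1777950375028468], [-1.3452079406219468, -1.1107074792249136], [-0.28076760602556305, -1.596797279900386]]
tray? [ 0.4372 -0.3424 -0.5191]
[[1.4683655886138354, -3.6544198129192864], [0.5581261516293239, -0.7812091738711047], [-4.980201233150211, 0.5678081025823758], [-0.2607233815558061, 2.8818736147401296]]
[ 0.3826 -0.2353  0.025 ]
[ 0.5699 -0.3346  0.025 ]
[ 0.5066 -0.454   0.025 ]
[ 0.2991 -0.3452  0.025 ]
bottle [0.5938 0.4314 0.15  ]
jar [0.4665 0.3743 0.08  ]
stand [ 0.7158 -0.2778  0.    ]
bottleD [0.578  0.4504 0.15  ] jarD [0.4614 0.3781 0.08  ] bar [[0.6027 0.2404 0.22  ]]
wrist?
```

The crop shows the silver plate on the bed, with its ring and cross at crop (177,157) in scene and (632,265) in side, towards the head. The stud is at (262,89) and (568,37). The moves can't lean the tool, so I'll grip the plate's sides near its tail. That keeps the vertical gripper clear of the head.

```bash
python3 -m pendant '[[[1,3,-3.7,-0.5,0],[1,3,-3.7,-0.5,0],[1,3,-3.7,-0.5,0],[1,3,-3.7,-0.5,0],[1,3,-3.7,-0.5,0],[1,3,-3.7,-0.5,0],[1,3,-3.7,-0.5,0]]]' && python3 -m pendant '[[[1,3,-3.7,-0.5,0],[1,3,-3.7,-0.5,0],[1,3,-3.7,-0.5,0],[1,3,-3.7,-0.5,0],[1,3,-3.7,-0.5,0],[1,3,-3.7,-0.5,0],[1,0,0,0,0],[1,0,0,0,0]]]'
cat >> h.py <<'E'
def snap(n,f):
    from plant import robot
    c=robot.read_camera(n);cv2.imwrite(f"pics/{f}.png",c["img"]);np.savez(f"{f}.npz",**c);return c
def st():
    from plant import robot
    s=robot.read_state();m=R.from_rotvec(s["orientation"]).as_matrix()
    print("t",round(s["t"],2),"pos",np.round(s["tool_pos"],4),"yawx",round(np.arctan2(m[1,0],m[0,0]),4),"z",np.round(m[:,2],3),"F",np.round(s["force"],1),"op",round(s["opening"],4),"g",np.round(s["gripper_force"],1));return s,m
E
python3 - <<'E'
from h import *
st();c=snap("wrist","w1");print(np.round(c["pose"],4).tolist(),c["K"][0])
E
```

```text
t: 0.8
tool_pos: [0.2975, -0.2664, 0.2535]
orientation: [-3.11, -0.445, -0.0]
force: [0.6, -0.5, 0.1]
opening: 0.0926
gripper_force: 0.0
t: 1.6
tool_pos: [0.4076, -0.0035, 0.2833]
orientation: [3.109, 0.452, -0.002]
force: [-0.6, -0.9, -0.2]
opening: 0.0927
gripper_force: 0.0
t 1.6 pos [ 0.4076 -0.0035  0.2833] yawx 0.2885 z [-0.001 -0.    -1.   ] F [-0.6 -0.9 -0.2] op 0.0927 g 0.0
[[0.2846, 0.9148, 0.2867, 0.4882], [-0.9586, 0.2717, 0.0849, 0.0206], [-0.0002, -0.299, 0.9543, 0.4491], [0.0, 0.0, 0.0, 1.0]] [348.96270392   0.         276.12854273]
```

View pics/w1.png

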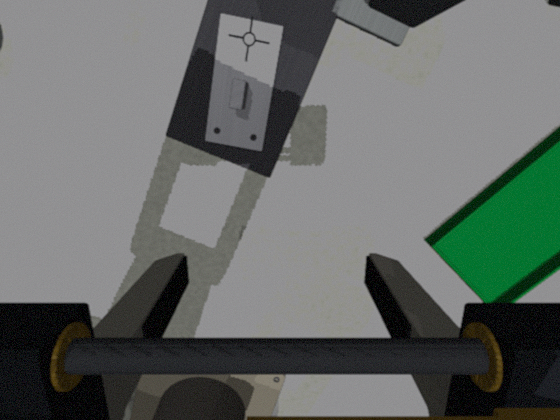

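The wrist view shows the mark at (249,39), plate corners at (221,13), (283,24), (263,151) and (206,141), the near bed corners at (167,136) and (271,177), and a tray corner at (427,239). Next I'll look from over the press, so that the stud and the mark are in one picture.

```bash
python3 -m pendant '[[[1,4.6,-0.4,-1.5,0],[1,4.6,-0.4,-1.5,0],[1,4.6,-0.4,-1.5,0],[1,0,0,0,0],[1,0,0,0,0]]]' >/dev/null
python3 - <<'E'
from h import *
np.set_printoptions(precision=4,suppress=True)
st();c=snap("wrist","w2")
W=np.load("w1.npz")
w,r=fit([(W,[[.06,0,.022],[.08,.035,.022],[.08,-.035,.022],[-.06,-.035,.022],[-.06,.035,.022]],[(249,39),(221,13),(283,24),(263,151),(206,141)])],[.49,.05,.2]);print(w,r.tolist())
print(ray(W,(167,136),.012),ray(W,(271,177),.012))
v=[.6535,.0444,-.0995];print(proj(c,place(v,[[0,0,.249],[-.25,.07,.012],[-.25,-.07,.012]])))
E
```

```text
t 2.15 pos [0.537  0.0438 0.3272] yawx 0.2826 z [-0.003 -0.    -1.   ] F [ 0.1  0.1 -0.3] op 0.0933 g 0.0
[0.4845 0.0614 0.1186] [[0.19679861852290514, -0.4373499832905807], [-0.9293139192047022, -0.3940336498249799], [0.3863408260216943, 0.7236116348633921], [0.2179318196594977, 0.06432843218698281], [-0.06233484499134079, 0.19154932213268694]]
[0.4117 0.138  0.012 ] [0.3989 0.001  0.012 ]
[[326.3443  56.1081]
 [190.4747 228.5135]
 [278.8712 260.9298]]
```

View pics/w2.png

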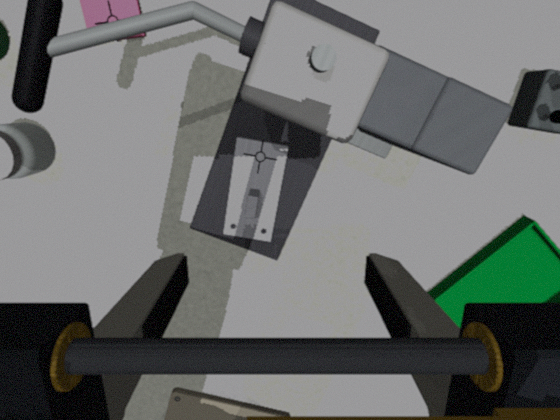

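```bash
python3 - <<'E'
import cv2
a=cv2.imread("pics/w2.png")[0:140,230:400];cv2.imwrite("pics/c2.png",cv2.resize(a,None,fx=4,fy=4,interpolation=2))
E
```

```text
(no output)
```

View pics/c2.png

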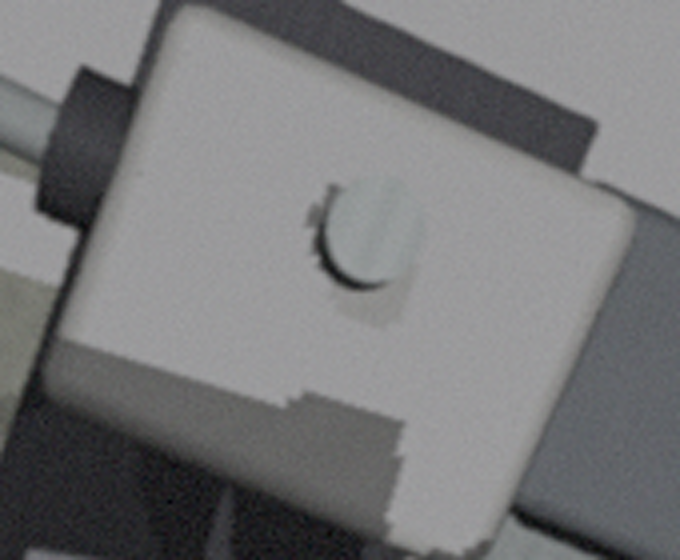

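Disc centre of the stud is at w2 (323.4,56.9), mark at (261,156), near bed corners at (190,228) and (278,259), far right bed corner at (379,31). Combining the fits.

```bash
python3 - <<'E'
from h import *
np.set_printoptions(precision=4,suppress=True)
W,V=np.load("w1.npz"),np.load("w2.npz")
NL=[-.25,.07,.012];NR=[-.25,-.07,.012];FR=[.09,-.07,.012]
stud=ray(V,(323.4,56.9),.249);print("stud",stud,"mark w2",ray(V,(261,156),.022),"mark w1",ray(W,(249,39),.022))
v,r=fit([(V,[[0,0,.249],NL,NR,FR],[(323.4,56.9),(190,228),(278,259),(379,31)]),(W,[NL,NR],[(167,136),(271,177)])],[.65,.04,-.1]);print("press",v,r.tolist())
print("tray corner",ray(W,(427,239),.025),ray(V,(528,218),.025),"jar",ray(V,(5,157),.08),"bar",ray(V,(36,50),.22))
E
```

```text
stud [0.6525 0.0461 0.249 ] mark w2 [0.5446 0.0678 0.022 ] mark w1 [0.5436 0.0686 0.022 ]
press [ 0.6529  0.0461 -0.0968] [[0.14668990542406846, -0.5838475862534693], [-0.3377819533099, 0.8654859371383736], [0.14856398076517507, 2.049147766701708], [1.1064857965449164, -1.789877199686842], [-1.6819461767022688, 0.2550160488037818], [-0.011906222118909682, 1.307426632641807]]
tray corner [ 0.3806 -0.2168  0.025 ] [ 0.566  -0.3181  0.025 ] jar [0.468  0.3583 0.08  ] bar [0.6036 0.2426 0.22  ]
```

```bash
python3 -m pendant '[[[1,-4.5,-1.9,0,0],[1,-4.5,-1.9,0,0],[1,0,0,1,-8.53],[1,0,0,1,-8.53],[1,0,0,1,-8.53],[1,0,0,1,-8.53],[1,0,0,1,-8.53],[1,0,0,1,-8.53]]]' >/dev/null
python3 -m pendant '[[[1,0,0,1,-8.53],[1,0,0,1,-8.53],[1,0,0,1,-8.53],[1,0,0,1,-8.53],[1,0,0,1,-8.53],[1,0,0,1,-8.53],[1,0,0,1,-8.53],[1,0,0,1,-8.53]]]' >/dev/null
python3 -m pendant '[[[1,0,0,1,-8.53],[1,0,0,1,-8.53],[1,0,0,1,-8.53],[1,0,0,1,-8.53],[1,0,0,1,-8.53],[1,0,0,1,-8.53],[1,0,0,0,0],[1,0,0,0,0]]]' >/dev/null
python3 - <<'E'
from h import *
s,m=st();g=np.array([.4398,.0561,.0148]);print("tool delta cm",np.round(100*m.T@(g-s["tool_pos"]),2),"q",np.round(s["q"],2))
snap("wrist","w3")
E
```

```text
t 4.6 pos [0.4391 0.056  0.1291] yawx -3.0269 z [ 0.001 -0.    -1.   ] F [-0.3 -0.1  0. ] op 0.0929 g 0.0
tool delta cm [-6.000e-02  1.000e-02  1.143e+01] q [ 0.01 -0.25  2.02 -0.    1.37 -1.67]
```

View pics/w3.png

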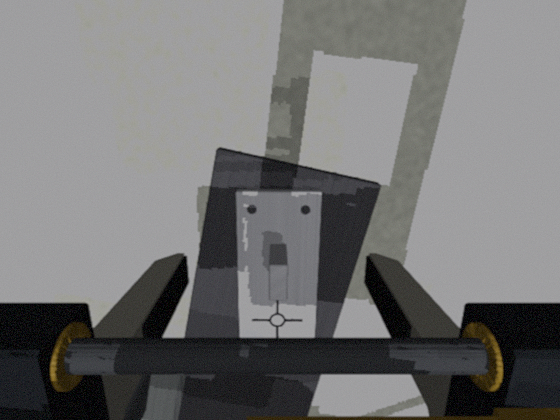

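The wrist view shows the plate centred between the fingers, edges at columns 236 and 321, mark at (278,320), and aligned with the tool. I'll go down and grip the sides.

```bash
python3 -m pendant '[[[1,0,0,2.8,0],[1,0,0,2.8,0],[1,0,0,2.8,0],[1,0,0,2.8,0],[1,0,0,0.2,0],[1,0,0,0,0]]]' 
python3 - <<'E'
from h import *
W=np.load("w3.npz");print(ray(W,(277.5,320),.022));c=ray(W,(236,192),.022);d=ray(W,(321,193),.022);print(c,d)
E
python3 -m pendant '[[[0.5,0,0,0,0],[0.5,0,0,0,0],[0.5,0,0,0,0],[0.5,0,0,0,0],[0.5,0,0,0,0],[0.5,0,0,0,0]]]' 25
```

```text
t: 5.25
tool_pos: [0.4396, 0.0567, 0.015]
orientation: [0.186, -3.136, -0.0]
force: [-0.1, -0.0, -0.2]
opening: 0.0927
gripper_force: 0.0
[0.54412338 0.06971543 0.022     ]
[0.42889533 0.02261748 0.022     ] [0.42187075 0.09079884 0.022     ]
t: 5.85
tool_pos: [0.4403, 0.0569, 0.0154]
orientation: [-0.189, 3.135, 0.0]
force: [-1.3, 0.6, 6.7]
opening: 0.0689
gripper_force: 25.0
```

```bash
python3 -m pendant '[[[0.5,-1,0,0,2.5],[0.5,-1,0,0,2.5],[0.5,-1,0,0,2.5],[0.5,-1,0,0,2.5],[0.5,-1,0,0,2.4],[0.5,-1,0,0,0],[0.5,0,0,0,0]]]' >/dev/null
python3 - <<'E'
from h import *
s,m=st();c=snap("wrist","w4");f=-m[:2,0];p=s["tool_pos"]
mk=p[:2]+.104*f;print("mark",mk,"yaw f",np.arctan2(f[1],f[0]))
print("expected px",proj(c,[[*mk,.022]]),"tip px",proj(c,[[.6527,.0461,.037]]))
yaw=-.097;g=np.array([.6527-.104*np.cos(yaw),.0461-.104*np.sin(yaw),.015])
print("delta",np.round(100*m.T@(g-p),2),"turn deg",np.degrees(np.arctan2(f[1],f[0])-yaw))
E
```

```text
t 6.55 pos [0.5009 0.0575 0.0153] yawx 3.0458 z [ 0.001 -0.    -1.   ] F [1.7 0.6 4.2] op 0.0697 g 25.0
mark [0.60441562 0.04752593] yaw f -0.09578364804326386
expected px [[275.42604388 431.3217066 ]] tip px [[280.7932779  515.71715494]]
delta [-4.82  0.33  0.03] turn deg 0.06969183352346008
```

View pics/w4.png

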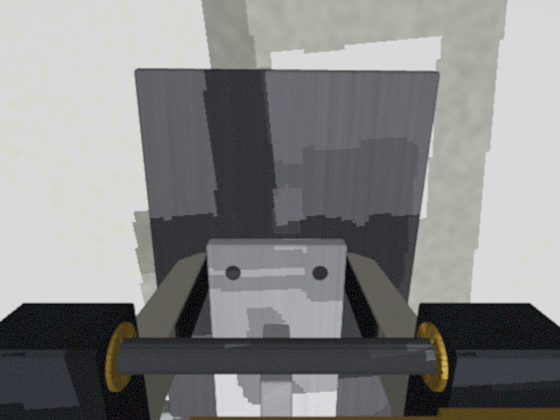

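The plate is held squarely: rear edge corners (208,241) and (346,241), bed near corners (136,70) and (438,72).

```bash
python3 - <<'E'
from h import *
np.set_printoptions(precision=4,suppress=True)
W=np.load("w4.npz");a,b=ray(W,(207.5,241),.022)[:2],ray(W,(346.5,241),.022)[:2];f=np.array([np.cos(-.0958),np.sin(-.0958)])
n=(a+b)/2;print("width",np.linalg.norm(a-b),"rear",n,"mark from rear",n+.12*f)
p,q=ray(W,(136,70),.012)[:2],ray(W,(438,71.5),.012)[:2];d=(q-p);d/=np.linalg.norm(d)
print("bedw",np.linalg.norm(p-q),(p+q)/2,"press yaw",np.arctan2(d[1],d[0])-np.pi/2,"punch from bed",(p+q)/2+.25*np.array([d[1],-d[0]]))
E
```

```text
width 0.0682707666786347 rear [0.4828 0.0601] mark from rear [0.6022 0.0486]
bedw 0.13617154837589682 [0.405  0.0721] press yaw -0.1003471735519299 punch from bed [0.6537 0.047 ]
```

```bash
python3 -m pendant '[[[0.5,-1.2,0.1,0,0],[0.5,-1.2,0.1,0,0],[0.5,-1.2,0.1,0,0],[0.5,-1.25,0.05,0,0],[0.5,0,0,0,0],[0.5,0,0,0,0]]]' >/dev/null
python3 - <<'E'
from h import *
s,m=st();f=-m[:2,0];p=s["tool_pos"]
mk=p[:2]+.104*f;print("mark",mk,"err",mk-[.653,.0464])
c=snap("side","s5");print("tip",proj(c,[[.653,.0464,.037]]),"mark",proj(c,[[*mk,.022]]))
a=c["img"][180:280,200:325];cv2.imwrite("pics/c5.png",cv2.resize(a,None,fx=6,fy=6,interpolation=2))
E
```

```text
t 7.2 pos [0.549  0.0564 0.0151] yawx 3.046 z [ 0.002 -0.    -1.   ] F [ 2.8 -0.5  3.3] op 0.0695 g 25.0
mark [0.65255356 0.04643778] err [-4.46436314e-04  3.77757984e-05]
tip [[256.4789659  228.23466741]] mark [[256.73087588 231.70473505]]
```

View pics/c5.png

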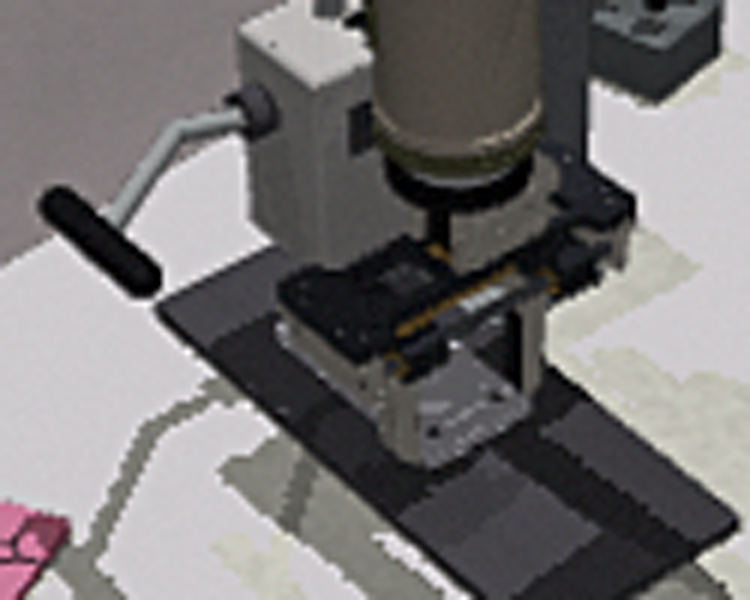

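The mark is hidden by the gripper here; the gripper clears the head. I'll release, back out and look again.

```bash
python3 -m pendant '[[[1,0,0,0,0],[1,0,0,0,0],[1,0,0,0,0],[1,0,0,-0.5,0],[1,2,0,-2,0],[1,2,0,-4,0],[1,1,0.5,-4.8,0],[1,0,2,-4.5,0]]]' >/dev/null
python3 -m pendant '[[[1,0,3,-4,0],[1,0,3.5,-3.5,0],[1,0,4,-3,0],[0.1,0,4,0,0],[0,0,0,0,0]]]' >/dev/null
python3 - <<'E'
from h import *
np.set_printoptions(precision=4,suppress=True)
s,m=st()
g=np.array([.6017,.2418,.27]);print("delta to above bar",np.round(100*m.T@(g-s["tool_pos"]),2))
c=snap("side","s6");a=c["img"][200:275,210:310];cv2.imwrite("pics/c6.png",cv2.resize(a,None,fx=8,fy=8,interpolation=2))
print(proj(c,[[.653,.0464,.037],[.653,.0464,.022],[.653,.0464,.095]]))
E
```

```text
t 8.55 pos [0.5146 0.2348 0.2792] yawx 3.0499 z [ 0.002  0.002 -1.   ] F [ 0.4  0.3 -0.2] op 0.0812 g 0.0
delta to above bar [-8.6   1.5   0.94]
[[256.479  228.2347]
 [256.648  231.6386]
 [255.8072 214.7074]]
```

View pics/c6.png

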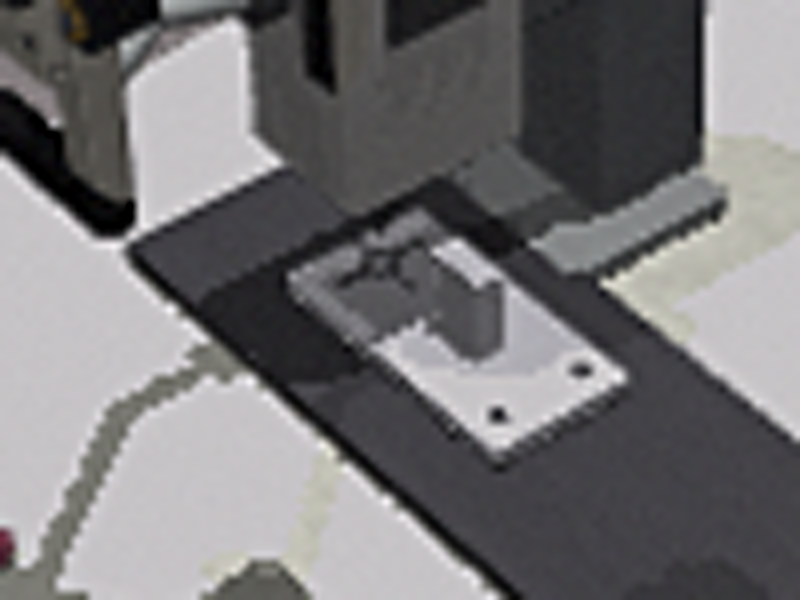

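The mark is visible at crop (380,260), which is side px (257.3,232.3), lying under the head. Plate corners are at (272.5,257.5), (288.5,247.2), (246.2,234.4) and (262.5,225.9). That is my 10th picture, so from here I check numerically.

```bash
python3 - <<'E'
from h import *
np.set_printoptions(precision=4,suppress=True)
D=np.load("side0.npz");C=np.load("s6.npz")
L=[[-.06,.035,.022],[-.06,-.035,.022],[.08,.035,.022],[.08,-.035,.022],[.06,0,.022]]
for n,c,p in(("start",D,[(298.7,274.4),(312.4,261.7),(264.2,255.2),(277.5,243.5),(275.6,251.3)]),("now",C,[(272.5,257.5),(288.5,247.2),(246.2,234.4),(262.5,225.9),(257.3,232.3)])):
    w,r=fit([(c,L,p)],[.55,.05,0]);print(n,w,"mark",place(w,[L[4]])[0],np.abs(r).max())
v,r=fit([(D,[[0,0,.249],[-.25,-.07,.012],[-.25,.07,.012],[.09,.07,.012]],[(254.7,177.1),(323.1,267.6),(290.8,288.1),(226.7,231.4)])],[.65,.05,-.1]);print("press side",v,r.tolist())
print("stud",ray(D,(254.7,177.1),.249))
# wrist now: predicted dots (carrier frame from w1)
W=np.load("w1.npz");w=[.4845,.0614,.1186]
for p in((217,131),(254,138)):
    q=ray(W,p,.022)[:2]-w[:2];a=w[2];print("dot",q@[np.cos(a),np.sin(a)],q@[-np.sin(a),np.cos(a)])
E
```

```text
start [0.4786 0.0645 0.1077] mark [0.5383 0.0709 0.022 ] 0.4378372796836061
now [ 0.5852  0.0548 -0.1027] mark [0.6449 0.0487 0.022 ] 0.7672611650968122
press side [ 0.6428  0.05   -0.106 ] [[0.577808440961121, 0.4254048422338883], [1.3722230067616579, -0.4402794981412512], [-0.7595262444194759, 0.2593472218609918], [-1.1296062170161747, -0.39421807243348894]]
stud [0.6457 0.0497 0.249 ]
dot -0.04579365004598445 0.02328721730339728
dot -0.04644434072285013 -0.021581729664060727
```

```bash
python3 -m pendant '[[[0,-2,0.3,0,0],[0,-2.2,0.4,0,0],[0,-2.2,0.4,0,0],[0,-2.2,0.4,0,0],[0,0,0,0.9,0],[0,0,0,0,0],[0,0,0,0,0]]]' && python3 -m pendant '[[[0,0,0,2,0],[0,0,0,2,0],[0,0,-0.05,2,0],[0,0,-0.1,2,0],[0,0,-0.15,1.5,0],[0,0,-0.15,1.0,0],[0,0,0,0,0]]]'
```

```text
t: 9.3
tool_pos: [0.6006, 0.2365, 0.2679]
orientation: [-0.151, -3.136, 0.001]
force: [-0.8, -0.3, -0.1]
opening: 0.0211
gripper_force: 0.0
t: 10.0
tool_pos: [0.6007, 0.2324, 0.1631]
orientation: [-0.15, -3.137, 0.0]
force: [-1.0, 1.5, 4.3]
opening: 0.0004
gripper_force: 2.4
```

```bash
python3 -m pendant '[[[0,0,0.2,0.4,0],[0,0,0,0.3,0],[0,0,0,0.2,0],[0,0,0,0,0]]]' && python3 -m pendant '[[[0,0,0,0.2,0],[0,0,0,0,0]]]'
```

```text
t: 10.4
tool_pos: [0.6017, 0.2331, 0.156]
orientation: [0.151, 3.137, -0.003]
force: [-2.6, -6.1, 8.2]
opening: -0.0002
gripper_force: 3.9
t: 10.6
tool_pos: [0.6019, 0.2331, 0.1544]
orientation: [0.151, 3.137, -0.003]
force: [-3.5, -6.8, 9.3]
opening: 0.0007
gripper_force: 4.4
```

```bash
python3 -m pendant '[[[0,0,0,0.2,0],[0,0,0,0,0]]]'
```

```text
t: 10.8
tool_pos: [0.602, 0.2329, 0.1527]
orientation: [0.152, 3.137, -0.004]
force: [-3.4, -8.2, 9.1]
opening: 0.0006
gripper_force: 5.1
```

```bash
python3 -m pendant '[[[0,0,0,0.2,0],[0,0,0,0,0]]]';python3 -m pendant '[[[0,0,0,0.2,0],[0,0,0,0,0]]]';python3 -m pendant '[[[0,0,0,0.2,0],[0,0,0,0,0]]]'
```

```text
t: 11.0
tool_pos: [0.6022, 0.2329, 0.1522]
orientation: [0.152, 3.136, -0.003]
force: [-7.9, -9.2, 16.5]
opening: 0.0006
gripper_force: 8.2
t: 11.2
tool_pos: [0.6023, 0.2329, 0.1518]
orientation: [0.152, 3.135, -0.003]
force: [-12.1, -10.4, 25.4]
opening: 0.0005
gripper_force: 12.5
t: 11.4
tool_pos: [0.6024, 0.2328, 0.1513]
orientation: [0.151, 3.134, -0.003]
force: [-16.8, -12.0, 33.1]
opening: 0.0004
gripper_force: 16.9
```

```bash
python3 -m pendant '[[[0,0,0,0,0],[0,0,0,-0.8,0],[0,0,0,-1.5,0],[0,0,0.1,-1.5,0],[0,0,0.2,-1.5,0],[0,0,0.2,-2,0],[0,0,0,-3,0],[0,0,0,-3.5,0]]]'
python3 -m pendant '[[[1,3,-2,-1,0],[1,3,-3,0,0],[1,1,-4.5,0,0],[1,0,-4.5,0,0],[1,0,-3,0,0],[1,0,0,0,0],[1,0,0,0,0]]]' >/dev/null
python3 - <<'E'
from h import *
np.set_printoptions(precision=4,suppress=True)
s,m=st();c=snap("wrist","w7");f=np.array([np.cos(-.0958),np.sin(-.0958)]);l=np.array([-f[1],f[0]])
o=np.array([.653,.0464])-.06*f
g=np.array([*(o-.055*f),.0148]);print("delta",np.round(100*m.T@(g-s["tool_pos"]),2))
# dots check: find dark blobs near prediction
im=cv2.GaussianBlur(cv2.cvtColor(c["img"],6),(0,0),1).astype(float)
for y in(.0225,-.0225):
    P=[*(o-.046*f+y*l),.022];u,v=proj(c,[P])[0];print("pred",u,v)
    if 8<u<550 and 8<v<410:
        x0,y0=int(u)-9,int(v)-9;k=im[y0:y0+19,x0:x0+19];w=np.clip(np.median(k)-25-k,0,None);yy,xx=np.mgrid[0:19,0:19]
        if w.sum()>0:
            e=((w*xx).sum()/w.sum()+x0,(w*yy).sum()/w.sum()+y0);print("found",e,"offset mm",1000*(ray(c,e,.022)-P),k.min(),np.median(k))
S=snap("side","s7");T=np.load("s6.npz")["img"];z=lambda a:a[205:265,225:295].astype(float)
print("lever region now vs start",np.abs(S["img"][205:232,203:235].astype(float)-np.load("side0.npz")["img"][205:232,203:235]).mean())
E
```

```text
t: 12.2
tool_pos: [0.6009, 0.2394, 0.2822]
orientation: [-0.15, -3.134, 0.002]
force: [0.8, 0.4, 0.4]
opening: 0.0008
gripper_force: 0.0
t 12.9 pos [0.5159 0.0768 0.2929] yawx 3.0443 z [-0.  0. -1.] F [-0.1  0.2  0.4] op 0.052 g 0.0
delta [-2.45 -1.72 27.8 ]
pred 279.8050971059679 196.57663093779817
found (np.float64(279.7914252607184), np.float64(196.47624565469295)) offset mm [-0.1355 -0.005   0.    ] 51.0 135.0
pred 245.04308494642518 196.6307105025424
found (np.float64(245.78947368421052), np.float64(196.4842105263158)) offset mm [-0.1007  0.9857  0.    ] 51.0 133.0
lever region now vs start 9.206018518518519
```

The dots are where predicted, within 1 mm, so the plate sits as placed. Going down to re-grip the tail.

```bash
python3 -m pendant '[[[1,-1.2,-0.9,0,0],[1,-1.25,-0.82,0,0],[1,0,0,4.5,0],[1,0,0,4.5,0],[1,0,0,4.5,0],[1,0,0,4.5,0],[1,0,0,4.5,0],[1,0,0,2.5,0]]]' >/dev/null
python3 -m pendant '[[[1,0,0,2.4,0],[1,0,0,0.4,0],[1,0,0,0,0],[1,0,0,0,0]]]'
python3 -m pendant '[[[0.5,0,0,0,0],[0.5,0,0,0,0],[0.5,0,0,0,0],[0.5,0,0,0,0],[0.5,0,0,0,0]]]' 25
```

```text
t: 14.2
tool_pos: [0.5394, 0.0574, 0.0144]
orientation: [-0.15, -3.138, 0.0]
force: [-0.1, 0.7, -0.2]
opening: 0.0933
gripper_force: 0.0
t: 14.7
tool_pos: [0.539, 0.0576, 0.0149]
orientation: [0.15, 3.138, -0.0]
force: [0.2, -0.4, 1.0]
opening: 0.0696
gripper_force: 25.0
```

```bash
python3 -m pendant '[[[0.5,1.4,0,0,0],[0.5,1.4,0,0,0],[0.5,1.4,0,0,0],[0.5,1.4,0,0,0],[0.5,1.4,0,0,0],[0.5,1.4,0,0,0],[0.5,1.4,0,0,0],[0.5,1.2,0,0,0]]]'
python3 -m pendant '[[[0.5,0,0,0,0],[1,0,0,0,0],[1,0,0,0,0],[1,0,0,0,0],[1,0,0,-3,0],[1,0,0,-4,0],[1,0,0,-4,0],[1,0,0,0,0]]]' >/dev/null
python3 - <<'E'
from h import *
s,m=st();c=snap("wrist","w8");f=np.array([np.cos(-.0958),np.sin(-.0958)]);l=np.array([-f[1],f[0]])
o=np.array([.653,.0464])-.172*f
g=np.array([*o,.030]);print("delta",np.round(100*m.T@(g-s["tool_pos"]),2))
im=cv2.GaussianBlur(cv2.cvtColor(c["img"],6),(0,0),1).astype(float)
for y in(.0225,-.0225):
    P=[*(o-.046*f+y*l),.022];u,v=proj(c,[P])[0];r=14
    x0,y0=int(u)-r,int(v)-r;k=im[y0:y0+2*r+1,x0:x0+2*r+1];w=np.clip(np.median(k)-40-k,0,None);yy,xx=np.mgrid[0:k.shape[0],0:k.shape[1]]
    e=((w*xx).sum()/w.sum()+x0,(w*yy).sum()/w.sum()+y0);print((u,v),"found",e,"offset mm",1000*(ray(c,e,.022)-P),k.min(),np.median(k))
E
```

```text
t: 15.5
tool_pos: [0.429, 0.0682, 0.0148]
orientation: [0.15, 3.137, 0.0]
force: [1.5, -0.8, 0.9]
opening: 0.0697
gripper_force: 25.0
t 16.3 pos [0.4335 0.0683 0.1308] yawx 3.0458 z [ 0.01  0.   -1.  ] F [-0.6 -0.5 -0. ] op 0.0931 g 0.0
delta [-4.76 -0.09 10.13]
(np.float64(301.75666503866444), np.float64(209.8973763954322)) found (np.float64(301.8816176470588), np.float64(210.65514705882353)) offset mm [6.64488020e-01 5.47235885e-02 2.08166817e-14] 39.0 117.0
(np.float64(247.15153300016541), np.float64(209.91890430526962)) found (np.float64(246.45876288659792), np.float64(211.3958762886598)) offset mm [ 1.21555044e+00 -7.23704288e-01  2.08166817e-14] 46.0 114.0
```

```bash
python3 -m pendant '[[[1,-2.4,0,0,0],[1,-2.4,-0.1,0,0],[1,0,0,4,0],[1,0,0,4,0],[1,0,0,0,0],[1,0,0,0,0]]]'
python3 - <<'E'
from h import *
s,m=st();f=np.array([np.cos(-.0958),np.sin(-.0958)])
o=np.array([.653,.0464])-.1715*f
g=np.array([*o,.030]);print("delta",np.round(100*m.T@(g-s["tool_pos"]),2),np.round(s["q"],3))
E
```

```text
t: 16.95
tool_pos: [0.4754, 0.0625, 0.0435]
orientation: [-0.15, -3.134, 0.0]
force: [0.3, 0.1, 0.3]
opening: 0.0929
gripper_force: 0.0
t 16.95 pos [0.4754 0.0625 0.0435] yawx 3.0458 z [-0.004 -0.    -1.   ] F [0.3 0.1 0.3] op 0.0929 g 0.0
delta [-0.69  0.1   1.34] [ 0.024 -0.029  1.988  0.     1.188 -1.451]
```

```bash
python3 -m pendant '[[[1,-0.7,0.1,0,0],[1,0,0,1.2,0],[1,0,0,0,0],[0,0,0,0,0],[0,0,0,0,0],[0,0,0,0,0],[0,0,0,0,0],[0,0,0,0,0]]]' 40 && python3 -m pendant '[[[0,0,0,0,0],[0,0,0,0,0],[0,0,0,0,0],[0,0,0,0,0],[0,0,0,0,0]]]'
python3 - <<'E'
from h import *
# tray fit, scene, green mask
c=np.load("scene0.npz");h=cv2.cvtColor(c["img"],cv2.COLOR_BGR2HSV);m=((abs(h[...,0].astype(int)-60)<18)&(h[...,1]>120)).astype(np.uint8);m[:270]=0
k=max(cv2.findContours(m,0,1)[0],key=cv2.contourArea);r=cv2.approxPolyDP(k,6,True)[:,0];print(r.tolist())
for p in r:print(p,ray(c,p,.025))
for n in("w1","w2"):
    c=np.load(n+".npz");h=cv2.cvtColor(c["img"],cv2.COLOR_BGR2HSV);m=((abs(h[...,0].astype(int)-60)<18)&(h[...,1]>120)).astype(np.uint8)
    k=max(cv2.findContours(m,0,1)[0],key=cv2.contourArea);r=cv2.approxPolyDP(k,6,True)[:,0]
    for p in r:print(n,p,ray(c,p,.025))
E
```

```text
t: 17.75
tool_pos: [0.4841, 0.0629, 0.0328]
orientation: [0.15, 3.138, 0.0]
force: [-0.4, 0.9, -1.1]
opening: 0.0576
gripper_force: 0.0
t: 18.25
tool_pos: [0.484, 0.0629, 0.0326]
orientation: [-0.15, -3.138, -0.0]
force: [-0.1, 0.3, 0.3]
opening: 0.0172
gripper_force: 0.0
[[181, 288], [137, 311], [168, 374], [214, 347]]
[181 288] [ 0.37571465 -0.23120791  0.025     ]
[137 311] [ 0.30705803 -0.35951041  0.025     ]
[168 374] [ 0.50448187 -0.46480868  0.025     ]
[214 347] [ 0.57155145 -0.33708077  0.025     ]
w1 [559 128] [ 0.55535707 -0.30892714  0.025     ]
w1 [426 239] [ 0.3801869  -0.21551258  0.025     ]
w1 [484 303] [ 0.31509823 -0.33156857  0.025     ]
w1 [514 303] [ 0.32695108 -0.37146711  0.025     ]
w1 [559 268] [ 0.39243304 -0.40359331  0.025     ]
w2 [534 221] [ 0.56435752 -0.32842236  0.025     ]
w2 [522 217] [ 0.56499796 -0.30921057  0.025     ]
w2 [428 292] [ 0.4172317  -0.23023559  0.025     ]
w2 [459 327] [ 0.37341406 -0.30208501  0.025     ]
w2 [467 303] [ 0.41630331 -0.29532072  0.025     ]
w2 [559 305] [ 0.45252329 -0.43241788  0.025     ]
w2 [559 250] [ 0.53438596 -0.38535309  0.025     ]
```

```bash
python3 -m pendant '[[[0,0,0,0,0],[0,0,0,0,0],[0,0,0,0,0],[0,0,0,0,0]]]' && python3 -m pendant '[[[0,0,0,-0.5,0],[0,0,0,-1,0],[0,0,0,-2,0],[0,0,0,-3,0],[0,0,0,-3,0],[0,0,0,0,0]]]'
python3 - <<'E'
from h import *
s,m=st();c=snap("side","s9");yaw=-.495;f=np.array([np.cos(yaw),np.sin(yaw)])
g=np.array([*(np.array([.440,-.341])-.01*f),.0256]);print("delta",np.round(100*m.T@(g-s["tool_pos"]),2))
E
```

```text
t: 18.65
tool_pos: [0.484, 0.0628, 0.0326]
orientation: [-0.15, -3.138, 0.0]
force: [0.0, -0.2, 0.1]
opening: 0.0141
gripper_force: 40.0
t: 19.25
tool_pos: [0.4874, 0.063, 0.1331]
orientation: [0.15, 3.129, 0.001]
force: [1.0, 0.5, -1.9]
opening: 0.014
gripper_force: 40.0
t 19.25 pos [0.4874 0.063  0.1331] yawx 3.046 z [ 0.009  0.    -1.   ] F [ 1.   0.5 -1.9] op 0.014 g 40.0
delta [  1.88 -40.29  10.69]
```

```bash
python3 -m pendant '[[[0,0.2,-2,0,0],[0,0.2,-3.5,0,0],[0,0.2,-4,0,0],[0,0.2,-4,0,0],[0,0.2,-4,0,0],[0,0.2,-4,0,0],[0,0.2,-4,0,0],[0,0.2,-4,0,0]]]' >/dev/null
python3 -m pendant '[[[0,0.2,-4,0,0],[0,0,-4,0,0],[0,0,-2.8,0,0],[0,0,0,0,5.7],[0,0,0,0,5.7],[0,0,0,0,5.7],[0,0,0,0,5.8],[0,0,0,0,0]]]' >/dev/null
python3 -m pendant '[[[0,0,0,0,0],[0,0,0,0,0]]]' >/dev/null
python3 - <<'E'
from h import *
s,m=st();c=snap("wrist","w10");print("q",np.round(s["q"],2))
h=cv2.cvtColor(c["img"],cv2.COLOR_BGR2HSV);k=((abs(h[...,0].astype(int)-60)<18)&(h[...,1]>120)).astype(np.uint8)
k=max(cv2.findContours(k,0,1)[0],key=cv2.contourArea);r=cv2.approxPolyDP(k,8,True)[:,0]
for p in r:print(p,(m.T@(ray(c,p,.025)-s["tool_pos"]))[:2].round(4),ray(c,p,.025)[:2].round(3))
E
```

```text
t 21.1 pos [ 0.4273 -0.3362  0.1268] yawx 2.6486 z [-0.001  0.001 -1.   ] F [-0.3  0.5 -2.6] op 0.0135 g 40.0
q [-0.76  0.04  1.75 -0.    1.35 -1.84]
[168  80] [ 0.0987 -0.0773] [ 0.304 -0.357]
[188 304] [-0.0854 -0.0767] [ 0.466 -0.444]
[215 303] [-0.0844 -0.053 ] [ 0.476 -0.423]
[212 143] [ 0.054  -0.0481] [ 0.357 -0.353]
[346 147] [0.051  0.0537] [ 0.408 -0.265]
[337 303] [-0.0844  0.0539] [ 0.527 -0.329]
[356 304] [-0.0854  0.0706] [ 0.536 -0.314]
[372  80] [0.0987 0.0695] [ 0.373 -0.228]
```

Tray near corners in the wrist view are (168,80) and (372,80). It is aligned with the plate and off-centre by only 4 mm across. Lowering.

```bash
python3 -m pendant '[[[0,0,-0.4,2,0],[0,0,0,2.5,0],[0,0,0,2.5,0],[0,0,0,1.5,0],[0,0,0,0.8,0],[0,0,0,0.4,0],[0,0,0,0,0],[0,0,0,0,0]]]' && python3 -m pendant '[[[0,0,0,0.25,0],[0,0,0,0,0]]]'
```

```text
t: 21.95
tool_pos: [0.4264, -0.3407, 0.0318]
orientation: [0.77, 3.044, -0.001]
force: [0.8, -0.0, -3.6]
opening: 0.0142
gripper_force: 40.0
t: 22.15
tool_pos: [0.426, -0.3403, 0.0286]
orientation: [0.77, 3.045, -0.001]
force: [-0.6, 1.3, -3.3]
opening: 0.0141
gripper_force: 40.0
```

```bash
python3 -m pendant '[[[0,0,0,0.15,0],[0,0,0,0,0]]]' && python3 -m pendant '[[[0,0,0,0.15,0],[0,0,0,0,0]]]'
```

```text
t: 22.35
tool_pos: [0.4257, -0.34, 0.0266]
orientation: [-0.77, -3.046, -0.0]
force: [-0.2, 0.6, -2.5]
opening: 0.0135
gripper_force: 40.0
t: 22.55
tool_pos: [0.4259, -0.3403, 0.0257]
orientation: [0.77, 3.045, -0.0]
force: [-0.7, 0.4, 1.4]
opening: 0.0134
gripper_force: 40.0
```

Touchdown at the expected height. Releasing and rising.

```bash
python3 -m pendant '[[[0.6,0,0,0,0],[0.6,0,0,0,0],[0.6,0,0,0,0],[0.6,0,0,0,0],[0.6,0,0,0,0],[0.6,0,0,0,0]]]' && python3 -m pendant '[[[0.6,0,0,-2,0],[0.6,0,0,-4,0],[0.6,0,0,-4,0],[0.6,0,0,-4,0],[0.6,0,0,-4,0],[0.6,0,0,0,0],[0.6,0,0,0,0],[0.6,0,0,0,0]]]'
python3 - <<'E'
from h import *
s,m=st();c=snap("wrist","w11");a=np.arctan2(m[1,0],m[0,0])-np.pi;o=[.4259,-.3403,a]
im=cv2.GaussianBlur(cv2.cvtColor(c["img"],6),(0,0),1).astype(float);r=9;E=[]
for y in(.0225,-.0225):
    P=place(o,[[-.046,y,.015]])[0];u,v=proj(c,[P])[0]
    x0,y0=int(u)-r,int(v)-r;k=im[y0:y0+2*r+1,x0:x0+2*r+1];w=np.clip(np.median(k)-40-k,0,None);yy,xx=np.mgrid[0:k.shape[0],0:k.shape[1]]
    e=((w*xx).sum()/w.sum()+x0,(w*yy).sum()/w.sum()+y0);E.append(ray(c,e,.015));print((u,v),e,1000*(E[-1]-P))
print("dot spacing",np.linalg.norm(E[0]-E[1]))
d=snap("side","s11")["img"].astype(float);q=np.load("side0.npz")["img"].astype(float);print("lever bar diff",np.abs(d[205:232,203:235]-q[205:232,203:235]).mean(),"dark px",(d[205:232,203:235].max(2)<40).sum(),(q[205:232,203:235].max(2)<40).sum())
E
```

```text
t: 23.15
tool_pos: [0.4257, -0.3401, 0.0251]
orientation: [-0.77, -3.046, -0.0]
force: [-0.5, -0.5, 0.2]
opening: 0.0543
gripper_force: 0.0
t: 23.95
tool_pos: [0.4251, -0.3395, 0.2036]
orientation: [-0.77, -3.044, -0.002]
force: [-0.4, 0.4, -0.6]
opening: 0.056
gripper_force: 0.0
t 23.95 pos [ 0.4251 -0.3395  0.2036] yawx 2.6462 z [-0.002  0.002 -1.   ] F [-0.4  0.4 -0.6] op 0.056 g 0.0
(np.float64(297.54454872179826), np.float64(142.79362315871828)) (np.float64(298.1763157894737), np.float64(141.22236842105264)) [-1.07957295e+00  1.27055738e+00  1.38777878e-14]
(np.float64(252.68929077090766), np.float64(142.79641005271424)) (np.float64(253.9822846670739), np.float64(141.1258399511301)) [-8.21783053e-01  1.95344189e+00  1.38777878e-14]
dot spacing 0.0442767678354091
lever bar diff 6.548996913580247 dark px 141 141
```

The dots sit within about 2 mm of prediction at floor height, so the plate is flat in the tray. The lever bar looks the same as at the start.

```bash
python3 -c "
from plant import robot
print(robot.close_job())"
```

```text
the job is handed in; nothing more can be done
None
```

I punched the plate with its mark about 1 mm from the punch by my measurements, laid it flat in the tray and handed in at about 24 s with the lever up and the gripper clear; the hand-in returned no verdict.

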